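Slide a sample under the detector and find the bore

TASK

Push the sample slide nose first through the mouth of the lead castle, up over the bevelled edge of its base plate, and sweep the nose about on the plate until the spigot under it drops fully home in the hidden blind bore beneath the detector. Keep the sample dish lying in its nest on the slide, keep the gripper from striking the castle, and do not shove or tip the two jars, the lid of screws or the aluminium channel. Leave the slide seated and let go of it.

Things in the scene. Friction and masses are not known exactly. Their poses are not given: they have to be found in the camera images.
- castle: Fixed lead castle: side bricks 200 long, 50 thick, 100 mm high, 130 mm apart; back brick face at x = +115 mm; roof slab 200 by 230 mm, 100 to 125 mm above the bench; a detector tube stands on the roof to 0.28 m, its end cap (68 mm wide) hangs to 65 mm above the bench inside. Origin: detector's vertical axis, at bench height. x points into the castle from its open front, y across, z up.
- castle_mouth (a point): Middle of the castle's open front, at bench height, 85 mm before the detector's axis; opening 130 mm wide, 100 mm high. The base plate's bevelled edge pokes out of it: the bevel, 108 mm wide, starts at the bench about 43 mm in front of this point and rises 12 mm over 36 mm to the plate's flat top.
- castle_seat (a point): Point on the detector's axis at the height of the fixed steel base plate's top (12 mm). The bore, 33 mm wide and 10 mm deep, cannot be seen under the roof. The plate was laid by hand: plate, bevel and bore are shifted together from here by an unknown amount, up to 10 mm along the castle's x and up to 10 mm along its y, so feel for the bore. The plate is parallel to the castle.
- slide_loop (a point): Loose aluminium slide, 256 mm long, about 0.45 kg, flat on the bench. Its tail is a finger loop open above and below: inside 40 mm along the slide, 72 mm across; bars 8 mm thick, 24 mm high from the bench. This point is the loop's centre, 12 mm up. x points from tail to nose, y across, z up. It slides with 2 to 6 N; spreading the fingers in the loop or pinching a bar moves it; held lightly it turns, 25 N keeps it straight.
- slide_spigot (a point): Centre of the lower face of the steel spigot under the slide's nose, 190 mm ahead of the loop's centre: 30 mm wide, 9 mm long, foot chamfered 2 mm. Height 0 on the bench, 12 mm on the base plate, about 3 mm when home: then the slide is nearly level, has 1.5 mm of play and resists pushing. It drops by its own weight if moved slowly (25 to 30 mm/s) within about 2.5 mm of the bore's centre.
- slide_nest (a point): Floor centre of the nest on the slide's round nose (76 mm wide), 16 mm above the spigot's lower face: a rim 66 mm inside, 4 mm high, holds the dish. A neck 36 mm wide joins nose and loop. On the plate the slide leans 3 degrees nose up, tail on the bench. Fingers tight in the loop while the nose climbs press on the tail; letting go and hooking it again frees the nose to drop.
- dish_center (a point): Centre of the loose, shut, clear sample dish (60 mm wide, 12 mm high, 30 g, a dark foil on it) that lies in the nest on the slide's nose, 22 mm above the spigot's lower face.
- jar_a_center (a point): Centre of a clear jar on a white base, 56 mm wide and 48 mm high, standing in front of the castle beside the lane to the mouth; bystander, loose.
- jar_b_center (a point): Centre of a like jar, 56 mm wide and 48 mm high, on the other side of the lane; bystander, loose.
- screw_lid_center (a point): Centre of a white open lid holding screws, 90 mm wide and 14 mm high; bystander, loose.
- channel_center (a point): Centre of an aluminium channel bar, 50 by 170 mm and 36 mm high, its length along its y; bystander, loose.

How it is judged (in metres and radians):
On the way:
1. the spigot is up on the base plate, past the bevel and inside the mouth (height (world z) of slide_spigot between 0.009 and 0.03 m and x of slide_spigot in the frame of castle between -0.08 and 0.08 m and y of slide_spigot in the frame of castle between -0.06 and 0.06 m), for 0.1 s.
At the end, for the whole second after the job is handed in: The spigot's lower face is below 6 mm over the bench (in the bore) and within 14 mm of the detector's axis along the castle's x and y, the slide tilted under 0.05 rad, the dish in its nest (within 8 mm of the spigot's axis, tilted under 0.1 rad) (height (world z) of slide_spigot below 0.006 m and x of slide_spigot in the frame of castle between -0.014 and 0.014 m and y of slide_spigot in the frame of castle between -0.014 and 0.014 m and angle between slide_spigot's own z axis and vertical below 0.05 rad and horizontal distance between dish_center and slide_spigot below 0.008 m and angle between dish_center's own z axis and vertical below 0.1 rad); the robot touches nothing.
It fails at once if the sample dish leaves its nest (distance between dish_center and slide_spigot above 0.032 m).
It fails at once if the robot strikes the castle with more than 10 N (contact force between any of the arm, the fingers and castle above 10 N).
It fails at once if a jar is shoved more than 15 mm or tipped (distance of any of jar_a_center, jar_b_center from where it was at the start of the episode above 0.015 m or angle between any of jar_a_center, jar_b_center's own z axis and vertical above 0.3 rad).
It fails at once if the lid of screws or the channel is shoved more than 15 mm or tipped (distance of any of screw_lid_center, channel_center from where it was at the start of the episode above 0.015 m or angle between any of screw_lid_center, channel_center's own z axis and vertical above 0.3 rad).
It also fails if it takes over 72 s, if anything falls off the work surface, if the arm or the gripper's body presses on something with over 40 N, if the wrist force passes 120 N, or if a joint passes its speed limit or range.

ROBOT

A 6-joint arm with a two-finger parallel gripper is mounted at the origin on the work surface. World frame = base frame: x ahead of the robot, y to its left, z up, the work surface at z = 0. Lengths are in mm, angles in degrees, forces in N, time in s.
With the tool pointing down it reaches from about 350 to 850 mm from the base axis. Payload 8.1 kg.
Tool frame: the origin (TCP) lies midway between the tips of the shut fingers; the grasp point (between the pads) lies 19 mm behind it; x points along the fingers, z is the direction in which the jaws open and shut, and the axes are right-handed (so a half turn about x gives the same grasp; the last joint's range is limited). The gripper opens to 85 mm and grips with 20 to 120 N. Pads are 22 mm wide; open, the fingers measure 114 mm over their backs; the gripper's body (76 mm by 85 mm) begins 54 mm behind the grasp point. The pads swing forward as they close: fully open they stand 13 mm farther back than shut.
Start: joints at [60.023, 7.471, 85.268, -0, 87.261, -4.893], TCP at [254.349, 543.426, 231.292] pointing down, gripper open.
Joint ranges: [-169.43, 169.43], [-51.17, 129.36], [1.28, 143.12], [-76.62, 256.62], [0, 156.53], [-152.29, 152.29]. Speed limits (degrees/s): [136.94, 136.94, 159.86, 180, 180, 180].

INTERFACE

Orientations are given as [roll, pitch, yaw] about the fixed x, y, z axes, in that order (R = Rz(yaw) Ry(pitch) Rx(roll)).
In Python, from bench import r gives the robot as it stands. The module is installed in compiled form; this text tells all that it offers.
- The arm moves only by the tool servo_tool, never from a script. Its argument "commands" is a list that holds one entry, the list of rows, each a list of 7 numbers: the closure in counts, from 0 (fully open) to 255 (shut), then the shift along the tool's x, y, z in cm, then the turn, a rotation vector about the tool's x, y, z in degrees. A call has 1 to 8 rows; each row is the pose to reach, as a shift and turn from the pose commanded when the call began, along the tool's axes at that moment; what a row does not reach only later rows make up. A row lasts 1/10 s, in which the tool goes at most 50 mm and 8.59 degrees, less where a joint would pass 70% of its speed; a pose out of reach is approached as far as the arm can. A call with a gripper value outside its range is refused whole. The fingers move at their own pace and stop on an object; "force" is the grip in N (left out, the last holds). Time passes only in rows, so rows that repeat a pose let the fingers close. It gives the time, the measured TCP pose, the force and the opening at its end, in the units of the state.
- r.sense(): the state, without advancing time (a new reading comes with each control period).
- r.snapshot(name): name is "side" or "top"; returns (picture, depth): 480x640x3 uint8, red, green, blue; 480x640 float32, mm along the optical axis (not along the pixel's ray), 0 where there is no reading.
- r.calibration(name): a dict with "fx", "fy", "cx", "cy" (pixels), "dist" ([k1, k2, p1, p2, k3] as OpenCV has them; the pictures are not rectified), "pose" (4x4, takes a point from camera to world coordinates). Camera axes: x right, y down, z forward; pixel columns grow to the right and rows downward; lengths in mm; the calibration is good to about 2 mm. A picture is of the moment at which its call begins. calibration takes no time and is no camera call.
- r.hand_in(): hands the job in, once; it reports no verdict.
The state is a dict: "time": time; "joint_pos": joint angles; "qd": joint speeds; "joint_efforts": joint torques, N m; "tool_pos": TCP position; "tcp_rot": TCP orientation; "ft_force": force on the tool from outside, world axes, zero at the start; "wrist_torque": the same for the moment, N m; "finger_gap": finger opening in mm.
Only numpy, scipy, OpenCV 4.12 (cv2) and the standard library are available. Lean on these libraries where they do the work, as an engineer would, in place of code of your own. Each camera call takes 0.05 s, during which the arm holds its last target.

## Working session

There is one attempt and no reset: what is moved stays moved. The work goes in short steps, Python scripts to look and compute and a tool call to move; the robot and the scene stay as the last step left them, time stands still between calls to the robot, and variables do not carry over. Pictures are saved under pics/ and viewed, and the job is handed in when it is done.

Besides the shell and the picture viewer there is one more tool, called after ">>>" in YAML: its name, and indented under it one key for each argument. servo_tool: Moves the arm, as the interface text tells. Its arguments: {"type":"object","properties":{"commands":{"type":"array","items":{"type":"array","items":{"type":"array","items":{"type":"number"}}}},"force":{"type":"number"}},"required":["commands"]}

```bash
mkdir -p pics; cat > h.py <<'E'
import numpy as np, cv2
from bench import r
def snap(name,fn):
    p,d=r.snapshot(name); cv2.imwrite('pics/'+fn+'.png',cv2.cvtColor(p,cv2.COLOR_RGB2BGR)); np.save('pics/'+fn+'.npy',d); return p,d
def K(name):
    c=r.calibration(name); return c,np.array([[c['fx'],0,c['cx']],[0,c['fy'],c['cy']],[0,0,1.]]),np.array(c['dist']),np.array(c['pose'])
def rays(name,uv):
    c,k,dist,P=K(name); n=cv2.undistortPoints(np.array(uv,float).reshape(-1,1,2),k,dist).reshape(-1,2)
    return P, np.c_[n,np.ones(len(n))]
def onz(name,uv,z):
    P,n=rays(name,uv); d=n@P[:3,:3].T; o=P[:3,3]; t=(z-o[2])/d[:,2]; return o+t[:,None]*d
def dep(name,uv,d):
    P,n=rays(name,uv); z=np.array([d[int(v),int(u)] for u,v in uv]); return (n*z[:,None])@P[:3,:3].T+P[:3,3]
def proj(name,X):
    c,k,dist,P=K(name); Q=np.linalg.inv(P); rv=cv2.Rodrigues(Q[:3,:3])[0]
    return cv2.projectPoints(np.array(X,float).reshape(-1,1,3),rv,Q[:3,3],k,dist)[0].reshape(-1,2)
E
python3 - <<'E'
from h import *
np.set_printoptions(precision=2,suppress=True)
s=r.sense(); print(s)
for n in('top','side'):
    snap(n,n+'0'); print(r.calibration(n))
E
```

```text
{'time': 0.0, 'joint_pos': array([60.02,  7.51, 85.33, -0.  , 87.26, -4.89]), 'qd': array([ 0.05, -0.05,  0.07,  0.02, -0.02,  0.03]), 'joint_efforts': array([  0.  , -56.94, -50.06,   0.  ,   0.01,  -0.  ]), 'tool_pos': array([254.07, 542.95, 230.24]), 'tcp_rot': array([ 175.49,   89.89, -119.59]), 'ft_force': array([ 1.27, -0.39,  0.14]), 'wrist_torque': array([ 0.03, -0.01,  0.04]), 'finger_gap': 85.27296868734986}
{'fx': 549.429629372216, 'fy': 549.429629372216, 'cx': 324.0810757544115, 'cy': 241.5858356594905, 'dist': array([-0.09,  0.  ,  0.  ,  0.  ,  0.  ]), 'pose': array([[   0.  ,   -0.99,    0.12,  423.22],
       [  -1.  ,   -0.  ,   -0.01,    0.8 ],
       [   0.01,   -0.12,   -0.99, 1187.38],
       [   0.  ,    0.  ,    0.  ,    1.  ]])}
{'fx': 461.9345507830653, 'fy': 461.9345507830653, 'cx': 320.9325000266579, 'cy': 242.12282367465548, 'dist': array([0.04, 0.  , 0.  , 0.  , 0.  ]), 'pose': array([[   0.64,   -0.57,    0.51,  170.98],
       [  -0.77,   -0.49,    0.41, -351.71],
       [   0.01,   -0.66,   -0.76,  657.34],
       [   0.  ,    0.  ,    0.  ,    1.  ]])}
```

View pics/top0.png

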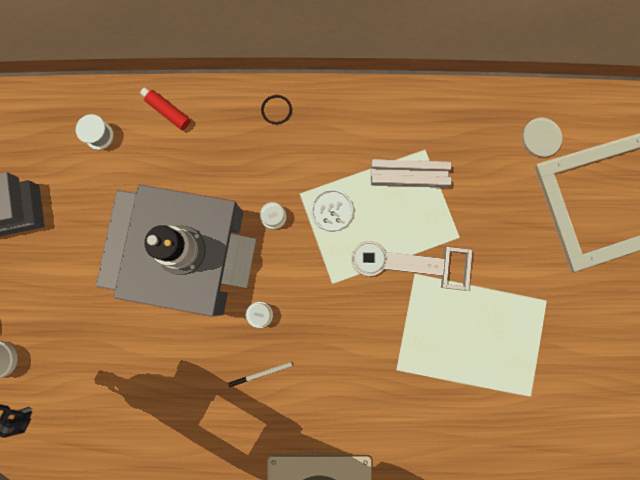

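View pics/side0.png

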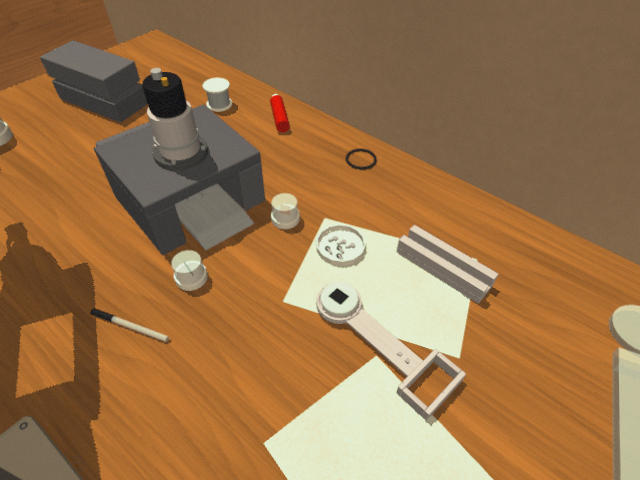

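```bash
python3 - <<'E'
import cv2
im=cv2.imread('pics/top0.png')
a=cv2.resize(im[170:330,90:290],None,fx=4,fy=4,interpolation=cv2.INTER_CUBIC)[:600]
cv2.imwrite('pics/t_castle.png',cv2.resize(im[170:320,90:290],None,fx=4,fy=4,interpolation=cv2.INTER_CUBIC))
cv2.imwrite('pics/t_slide.png',cv2.resize(im[150:300,300:500],None,fx=4,fy=4,interpolation=cv2.INTER_CUBIC))
E
```

```text
(no output)
```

View pics/t_castle.png

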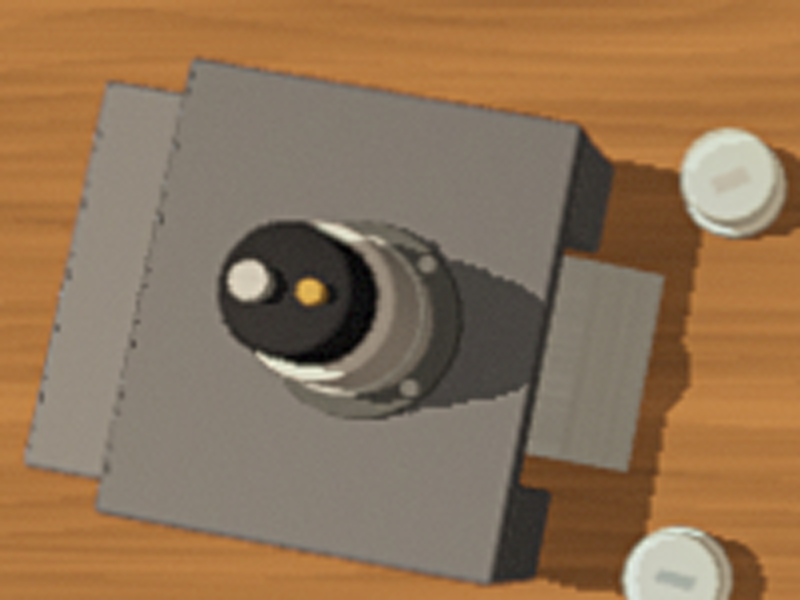

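View pics/t_slide.png

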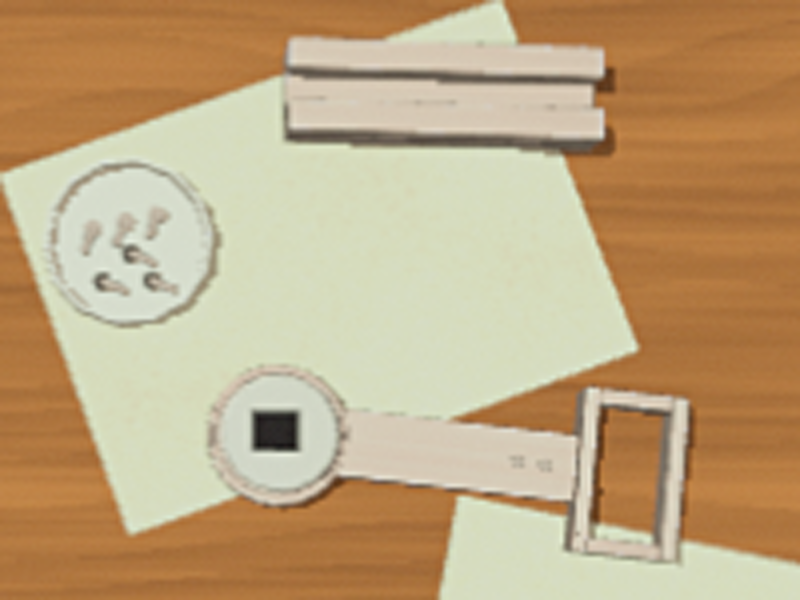

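```bash
python3 - <<'E'
from h import *
np.set_printoptions(precision=1,suppress=True)
f=lambda L,ox,oy:[(ox+x/4-.375,oy+y/4-.375) for x,y in L]
C=onz('top',f([(580,125),(492,582),(98,510),(193,60)],90,170),125)
print(C[:,:2]); mod=np.array([(-85,-115),(-85,115),(115,115),(115,-115)],float)
# front top in image = larger world x ; castle x ~ world +y => castle y ~ world -x
def fit(mod,W):
    mc=mod-mod.mean(0);wc=W-W.mean(0)
    a=np.arctan2((mc[:,0]*wc[:,1]-mc[:,1]*wc[:,0]).sum(),(mc*wc).sum()); R=np.array([[np.cos(a),-np.sin(a)],[np.sin(a),np.cos(a)]])
    t=W.mean(0)-R@mod.mean(0); return a,R,t,W-(mod@R.T+t)
a,R,t,res=fit(mod,C[:,:2]); print('castle',np.degrees(a),t,res)
B=onz('top',f([(663,275),(628,470)],90,170),0)[:,:2]; print('bevel in castle',(B-t)@R)
J=onz('top',f([(730,178),(678,575)],90,170),48)[:,:2]; print('jars',J,(J-t)@R)
L=onz('top',f([(588,388),(690,400),(679,562),(568,550)],300,150),24)[:,:2]
print('loop',L,L.mean(0),np.linalg.norm(np.diff(L,axis=0),axis=1))
D=onz('top',f([(276,433)],300,150),26)[:,:2]; v=D[0]-L.mean(0); print('dish',D,np.linalg.norm(v),np.degrees(np.arctan2(v[1],v[0])),(D-t)@R)
print('loop in castle',(L.mean(0)-t)@R)
S=onz('top',f([(132,244)],300,150),14); print('lid',S, (S[:,:2]-t)@R)
print('chan',onz('top',f([(288,38),(604,50),(604,138),(288,138)],300,150),36))
d=np.load('pics/top0.npy'); print(dep('top',[(369,259),(300,0+260),(273,214),(190,300)],d))
E
```

```text
[[627.2 166.5]
 [404.  204.2]
 [436.8 398.1]
 [659.6 360.7]]
castle 80.4440498923448 [529.4 267.6] [[-1.5  1.9]
 [ 2.1  1.4]
 [ 1.7 -2. ]
 [-2.3 -1.2]]
bevel in castle [[-120.5  -59.8]
 [-121.3   47.6]]
jars [[613.9  98.9]
 [406.9 122.9]] [[-152.3 -111.4]
 [-163.    96.8]]
loop [[ 549.5 -273.4]
 [ 543.2 -328.7]
 [ 456.5 -320.5]
 [ 462.8 -260.8]] [ 503.  -295.9] [55.7 87.2 60. ]
dish [[ 524.5 -105.3]] 191.7476876926532 83.55504642921208 [[-368.6  -57.1]]
loop in castle [-560.   -67.5]
lid [[627.9 -29.   14. ]] [[-276.1 -146.4]]
chan [[ 737.2 -112.4   36. ]
 [ 732.3 -284.    36. ]
 [ 683.6 -282.6   36. ]
 [ 682.1 -111.9   36. ]]
[[ 521.8 -105.8   29.9]
 [ 521.5   41.2    0.3]
 [ 614.6   97.3   45.9]
 [ 432.7  249.   124.3]]
```

```bash
cat >> h.py <<'E'
from scipy.spatial.transform import Rotation as Ro
import json
def setcmd(p,R): json.dump([list(p),R.as_quat().tolist()],open('cmd.json','w'))
def getcmd():
    p,q=json.load(open('cmd.json')); return np.array(p),Ro.from_quat(q)
def rpy(a): return Ro.from_euler('xyz',a,degrees=True)
def down(jaw): # tool x down, z along jaw angle (deg)
    j=np.radians(jaw); x=np.array([0,0,-1.]); z=np.array([np.cos(j),np.sin(j),0]); y=np.cross(z,x)
    return Ro.from_matrix(np.c_[x,y,z])
def rel(p,jaw):
    p0,R0=getcmd(); return np.r_[R0.inv().apply(np.array(p)-p0)/10,(R0.inv()*down(jaw)).as_rotvec(degrees=True)]
def apply(row):
    p0,R0=getcmd(); row=np.array(row,float); setcmd(p0+R0.apply(row[:3])*10,R0*Ro.from_rotvec(row[3:],degrees=True))
E
python3 - <<'E'
from h import *
np.set_printoptions(precision=3,suppress=True)
s=r.sense(); R0=rpy(s['tcp_rot']); print(R0.as_matrix())
p0=[254.349,543.426,231.292]
z=R0.as_matrix()[:,2]; ja=np.degrees(np.arctan2(z[1],z[0])); print('jaw',ja)
setcmd(p0,down(ja)); 
for j in(-6.45,173.55): print(rel([503,-296,120],j))
im=cv2.imread('pics/side0.png'); cv2.imwrite('pics/s_c.png',cv2.resize(im[100:250,90:290],None,fx=4,fy=4,interpolation=cv2.INTER_CUBIC))
cv2.imwrite('pics/s_l.png',cv2.resize(im[270:420,300:500],None,fx=4,fy=4,interpolation=cv2.INTER_CUBIC))
E
```

```text
[[-0.001 -0.906  0.424]
 [-0.001  0.424  0.906]
 [-1.     0.    -0.002]]
jaw 64.91671894138678
[ 11.129 -58.106 -65.485  71.367   0.      0.   ]
[  11.129  -58.106  -65.485 -108.633   -0.      -0.   ]
```

View pics/s_c.png

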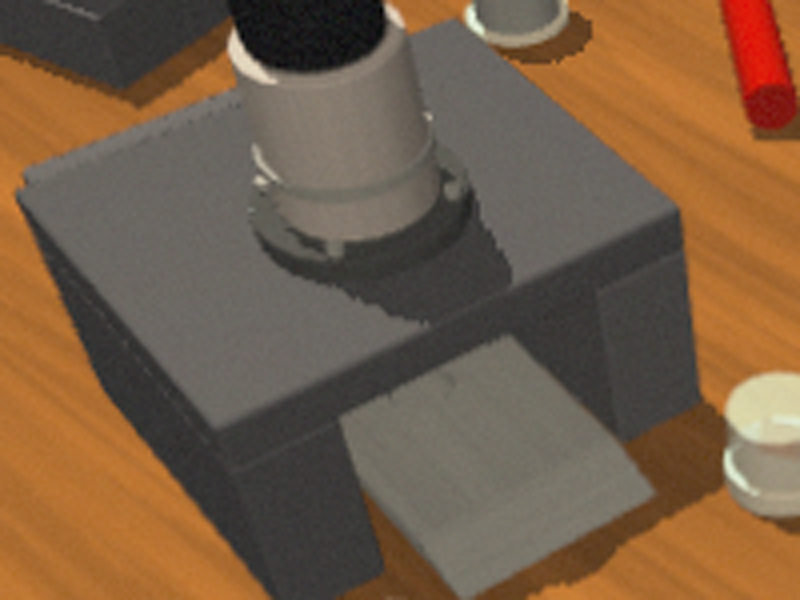

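View pics/s_l.png

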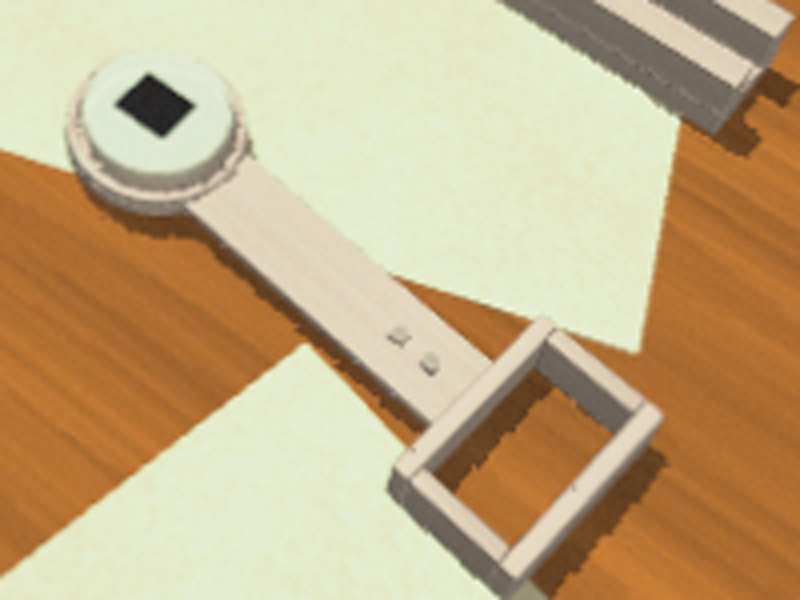

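```bash
python3 - <<'E'
from h import *
np.set_printoptions(precision=1,suppress=True)
f=lambda L,ox,oy:[(ox+x/4-.375,oy+y/4-.375) for x,y in L]
C=onz('side',f([(682,210),(215,430),(18,190)],90,100),125)[:,:2]; print(C)
a=np.radians(80.44);R=np.array([[np.cos(a),-np.sin(a)],[np.sin(a),np.cos(a)]]);t=np.array([529.4,267.6])
print((C-t)@R)
print((onz('side',f([(655,493),(465,598)],90,100),0)[:,:2]-t)@R)
L=onz('side',f([(545,320),(662,415),(515,580),(395,470)],300,270),24)[:,:2]; print(L,L.mean(0))
v=L[0]+L[3]-L[1]-L[2]; print(np.degrees(np.arctan2(v[1],v[0])))
D=onz('side',f([(155,103)],300,270),28)[:,:2];v=D[0]-L.mean(0); print(D,np.linalg.norm(v),np.degrees(np.arctan2(v[1],v[0])))
E
```

```text
[[622.8 164.9]
 [399.2 205.8]
 [435.  399.9]]
[[ -85.8 -109.1]
 [ -82.5  118.1]
 [ 114.8  115.1]]
[[-119.   -55.9]
 [-118.    49.6]]
[[ 545.1 -273.9]
 [ 539.7 -325.6]
 [ 453.2 -316.3]
 [ 459.1 -263.6]] [ 499.3 -294.8]
83.85655983027374
[[ 523.9 -102.3]] 194.16528682744314 82.70694603522874
```

>>> servo_tool:
  commands:
    - [[190, 0, -2.9, -3.3, 3.6, 0, 0], [190, 0, -5.8, -6.6, 7.2, 0, 0], [190, 0, -8.7, -9.9, 10.8, 0, 0], [190, 0, -11.6, -13.2, 14.4, 0, 0], [190, 0, -14.5, -16.5, 18, 0, 0], [190, 0, -17.4, -19.8, 21.6, 0, 0], [190, 0, -20.3, -23.1, 25.2, 0, 0], [190, 0, -23.2, -26.4, 28.8, 0, 0]]
  force: 30

```text
time: 0.9
tool_pos: [352.4, 204.3, 231.0]
tcp_rot: [-164.7, 90.0, -128.7]
ft_force: [0.7, -0.1, 1.1]
finger_gap: 22.1
```

```bash
python3 - <<'E'
from h import *
np.set_printoptions(precision=2,suppress=True)
apply([0,-23.2,-26.4,28.8,0,0]); s=r.sense(); print(s['tool_pos'],s['tcp_rot'],getcmd()[0],s['finger_gap'],s['joint_pos']); print(rel([501,-295.5,90],-6.45))
E
```

```text
[352.43 204.27 230.99] [-164.68   89.99 -128.69] [352.55 205.97 231.29] 22.10135286305819 [ 22.88 -23.88 113.7   -0.    90.19 -13.11]
[ 14.13 -49.26 -17.57  42.57   0.     0.  ]
```

>>> servo_tool:
  commands:
    - [[190, 0, -3.1, -1.1, 2.7, 0, 0], [190, 0, -6.2, -2.2, 5.4, 0, 0], [190, 0, -9.3, -3.3, 8.1, 0, 0], [190, 0, -12.4, -4.4, 10.8, 0, 0], [190, 0, -15.5, -5.5, 13.5, 0, 0], [190, 0, -18.6, -6.6, 16.2, 0, 0], [190, 0, -21.7, -7.7, 18.9, 0, 0], [190, 2, -24.8, -8.8, 21.6, 0, 0]]

```text
time: 1.7
tool_pos: [429.3, -48.0, 213.5]
tcp_rot: [-26.7, 89.7, -12.4]
ft_force: [1.1, 0.8, -0.6]
finger_gap: 21.7
```

```bash
python3 - <<'E'
from h import *
np.set_printoptions(precision=2,suppress=True)
apply([2,-24.8,-8.8,21.6,0,0]); s=r.sense(); print(s['tool_pos'],s['tcp_rot'],getcmd()[0],s['finger_gap'],s['joint_pos']); print(rel([501,-295.5,60],-6.45))
E
```

```text
[429.33 -48.   213.55] [-26.75  89.72 -12.35] [427.64 -46.24 211.29] 21.699309792762506 [-13.19 -19.41 112.14   0.    86.99 -27.58]
[ 15.13 -25.97   0.85  20.97   0.     0.  ]
```

>>> servo_tool:
  commands:
    - [[190, 1, -4, 0.1, 3, 0, 0], [190, 3, -8, 0.2, 6, 0, 0], [190, 5, -12, 0.4, 9, 0, 0], [190, 7, -16, 0.5, 12, 0, 0], [190, 9.5, -20, 0.6, 15, 0, 0], [190, 12, -24, 0.7, 19, 0, 0], [190, 14, -26, 0.85, 21, 0, 0], [190, 15, -26, 0.85, 21, 0, 0]]

```text
time: 2.5
tool_pos: [499.8, -297.5, 58.4]
tcp_rot: [159.0, 89.8, 152.4]
ft_force: [-0.4, 0.5, 0.1]
finger_gap: 22.0
```

```bash
python3 - <<'E'
from h import *
np.set_printoptions(precision=2,suppress=True)
apply([15,-26,.85,21,0,0]); s=r.sense(); print(s['time'],s['tool_pos'],s['tcp_rot'],getcmd()[0],s['finger_gap'],s['joint_pos']); print(rel([501,-295.5,6],-6.45))
for n in('top','side'):
    p,d=snap(n,n+'1'); 
    u,v=proj(n,[[501,-295.5,20]])[0].astype(int); print(u,v)
    u=np.clip(u,80,560);v=np.clip(v,60,420)
    cv2.imwrite('pics/%s1c.png'%n,cv2.resize(cv2.cvtColor(p,cv2.COLOR_RGB2BGR)[v-60:v+60,u-80:u+80],None,fx=5,fy=5,interpolation=cv2.INTER_CUBIC))
E
```

```text
2.5 [ 499.84 -297.49   58.41] [159.05  89.82 152.36] [ 501.04 -295.81   61.29] 22.017261378828817 [-35.79  13.32  97.47  -0.03  69.38 -29.1 ]
[ 5.53  0.03 -0.01 -0.03  0.    0.  ]
456 269
432 380
```

View pics/side1c.png

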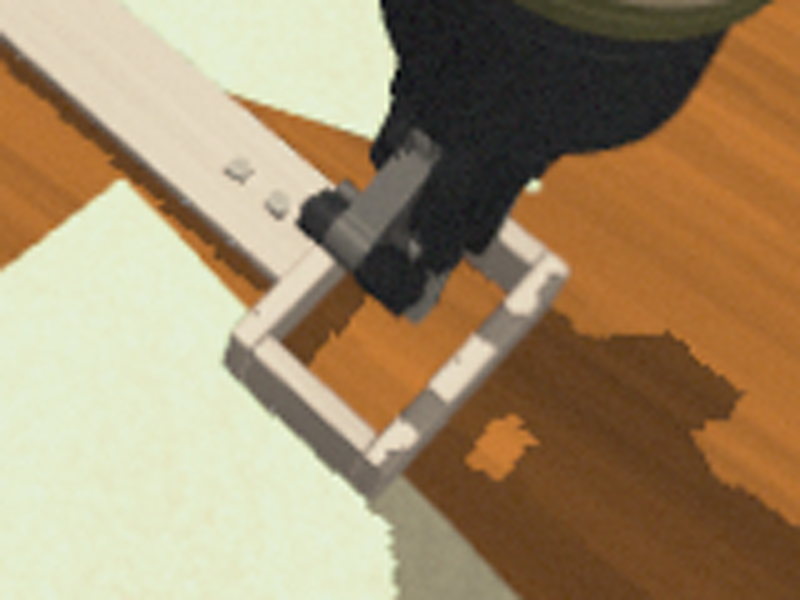

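View pics/top1c.png

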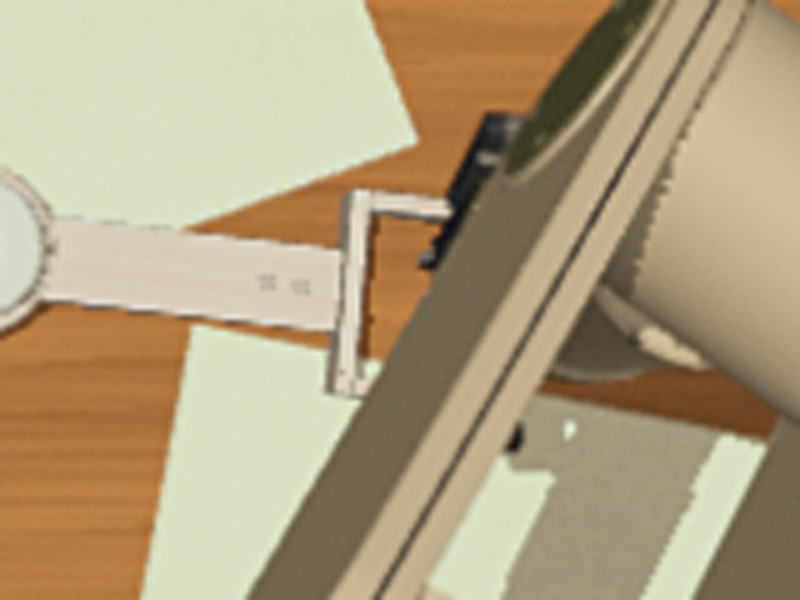

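```bash
python3 - <<'E'
from h import *
np.set_printoptions(precision=0,suppress=True)
s=r.sense(); print(s['tool_pos'],s['ft_force'],s['wrist_torque'])
R=rpy(s['tcp_rot']).as_matrix();p=s['tool_pos']
q=[p+R@np.array([-3,y,z]) for z in(-25,-11,11,25) for y in(-11,11)]
print((proj('side',q)-[432-80,380-60])*5)
E
```

```text
[ 499. -295.   59.] [-0.  1.  1.] [ 0.  0. -0.]
[[403. 330.]
 [338. 273.]
 [435. 296.]
 [370. 240.]
 [483. 245.]
 [419. 190.]
 [514. 213.]
 [449. 159.]]
```

>>> servo_tool:
  commands:
    - [[190, 1.5, 0, 0, 0, 0, 0], [190, 3, 0, 0, 0, 0, 0], [190, 4, 0, 0, 0, 0, 0], [190, 4.6, 0, 0, 0, 0, 0], [190, 5.1, 0, 0, 0, 0, 0], [190, 5.3, 0, 0, 0, 0, 0], [190, 5.3, 0, 0, 0, 0, 0]]

```text
time: 3.3
tool_pos: [501.1, -295.8, 8.3]
tcp_rot: [-167.1, 90.0, -173.6]
ft_force: [0.7, -0.0, -0.2]
finger_gap: 21.7
```

>>> servo_tool:
  commands:
    - [[180, 0.3, 0, 0, 0, 0, 0], [160, 0.3, 0, 0, 0, 0, 0], [140, 0.3, 0, 0, 0, 0, 0], [120, 0.3, 0, 0, 0, 0, 0], [100, 0.3, 0, 0, 0, 0, 0], [100, 0.3, 0, 0, 0, 0, 0]]
  force: 40

```text
time: 3.9
tool_pos: [501.1, -295.9, 5.3]
tcp_rot: [-34.6, 90.0, -41.1]
ft_force: [0.5, -0.4, -2.9]
finger_gap: 46.1
```

```bash
python3 - <<'E'
from h import *
np.set_printoptions(precision=2,suppress=True)
apply([5.6,0,0,0,0,0]); s=r.sense(); print(s['time'],s['tool_pos'],s['tcp_rot'],getcmd()[0],s['finger_gap'],s['ft_force'],s['wrist_torque'])
for n in('top','side'):
    p,d=snap(n,n+'2')
    u,v=(430,350) if n=='side' else (416,265)
    cv2.imwrite('pics/%s2c.png'%n,cv2.resize(cv2.cvtColor(p,cv2.COLOR_RGB2BGR)[v-60:v+60,u-80:u+80],None,fx=5,fy=5,interpolation=cv2.INTER_CUBIC))
E
```

```text
3.9 [ 501.1  -295.91    5.31] [-34.64  89.99 -41.14] [ 501.04 -295.81    5.29] 46.09461536888718 [ 0.51 -0.4  -2.94] [-0.07 -0.14 -0.12]
```

View pics/side2c.png

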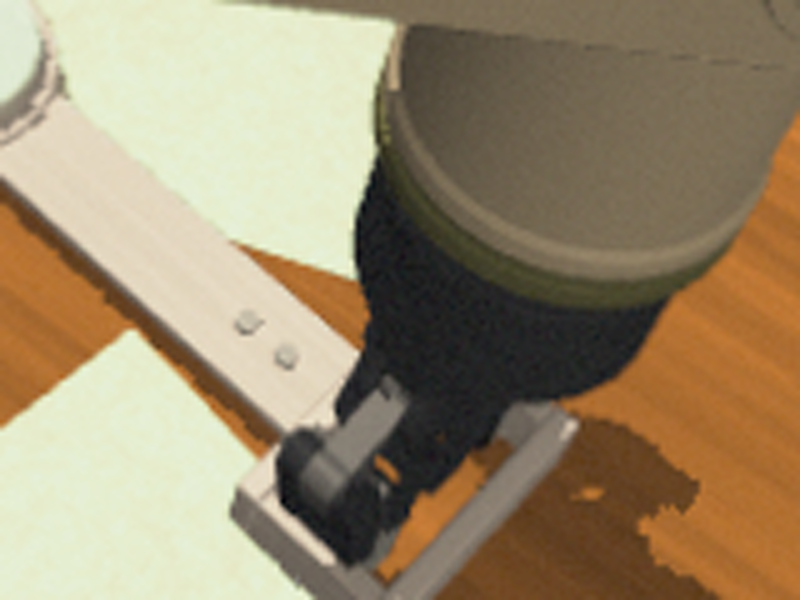

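View pics/top2c.png

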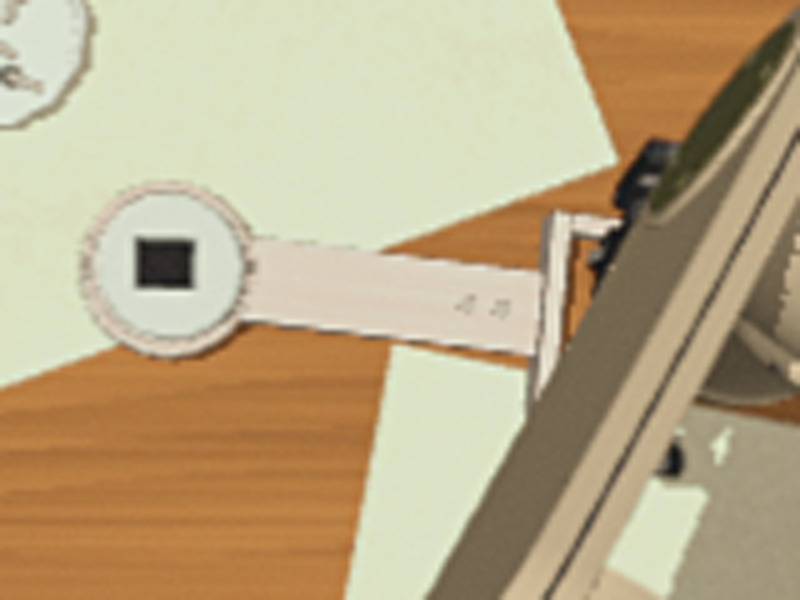

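```bash
cat >> h.py <<'E'
_a=np.radians(80.44);CR=np.array([[np.cos(_a),-np.sin(_a)],[np.sin(_a),np.cos(_a)]]);CT=np.array([529.4,267.6])
def toC(p): return (np.array(p)[...,:2]-CT)@CR
def toW(p): return np.array(p)@CR.T+CT
E
python3 - <<'E'
from h import *
np.set_printoptions(precision=2,suppress=True)
p,R=getcmd(); print(toC(p)); s=r.sense(); print(s['tcp_rot'])
print(rel([*toW([-382,-6.5]),5.3],-9.56), toW([-382,-6.5]))
E
```

```text
[-560.29  -65.61]
[-31.13  89.99 -37.62]
[-0.   18.12 -4.95  3.08  0.    0.  ] [ 472.37 -110.17]
```

>>> servo_tool:
  commands:
    - [[60, 0, 0.2, 0, 0, 0, 0], [60, 0, 0.6, -0.1, 0.1, 0, 0], [60, 0, 1.2, -0.3, 0.2, 0, 0], [60, 0, 1.9, -0.5, 0.3, 0, 0], [60, 0, 2.6, -0.7, 0.4, 0, 0], [60, 0, 3.3, -0.9, 0.6, 0, 0], [60, 0, 4.0, -1.1, 0.7, 0, 0], [60, 0, 4.7, -1.3, 0.8, 0, 0]]
  force: 50

```text
time: 4.8
tool_pos: [493.3, -246.9, 5.3]
tcp_rot: [-53.7, 90.0, -61.0]
ft_force: [-0.1, -1.0, -2.3]
finger_gap: 46.4
```

```bash
python3 - <<'E'
from h import *
np.set_printoptions(precision=2,suppress=True)
apply([0,4.7,-1.3,.8,0,0]); s=r.sense(); print(s['time'],s['tool_pos'],getcmd()[0],s['finger_gap'],s['ft_force'],s['wrist_torque'])
p,d=snap('top','top3'); cv2.imwrite('pics/top3c.png',p[120:360,240:560,::-1].repeat(2,0).repeat(2,1))
print(rel([*toW([-382,-6.5]),5.3],-9.56))
E
```

```text
4.8 [ 493.32 -246.91    5.31] [ 493.43 -247.64    5.29] 46.36553458874775 [-0.1  -0.96 -2.32] [-0.2  -0.05 -0.07]
[-0.   13.37 -3.83  2.28  0.    0.  ]
```

View pics/top3c.png

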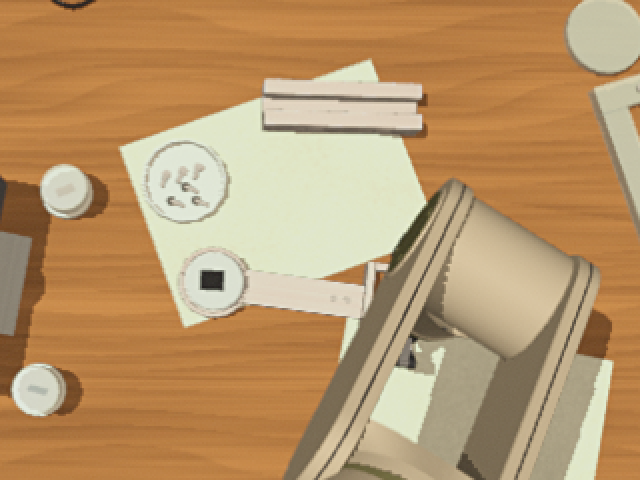

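>>> servo_tool:
  commands:
    - [[60, 0, 0.8, -0.2, 0.1, 0, 0], [60, 0, 1.6, -0.4, 0.2, 0, 0], [60, 0, 2.4, -0.7, 0.4, 0, 0], [60, 0, 3.2, -0.9, 0.5, 0, 0], [60, 0, 4.0, -1.1, 0.7, 0, 0], [60, 0, 4.8, -1.3, 0.8, 0, 0], [60, 0, 5.6, -1.6, 1.0, 0, 0], [60, 0, 6.4, -1.8, 1.1, 0, 0]]

```text
time: 5.65
tool_pos: [483.4, -181.1, 5.2]
tcp_rot: [163.1, 90.0, 154.7]
ft_force: [0.0, -1.1, -2.5]
finger_gap: 46.3
```

```bash
python3 - <<'E'
from h import *
np.set_printoptions(precision=2,suppress=True)
apply([0,6.4,-1.8,1.1,0,0]); s=r.sense(); print(s['time'],s['tool_pos'],getcmd()[0],s['finger_gap'],s['ft_force'],s['wrist_torque'])
print(rel([*toW([-382,-6.5]),5.3],-9.56))
E
```

```text
5.65 [ 483.44 -181.11    5.22] [ 483.69 -181.87    5.29] 46.27178868251105 [ 0.01 -1.06 -2.51] [-0.16 -0.03 -0.08]
[-0.    6.93 -2.17  1.18  0.    0.  ]
```

>>> servo_tool:
  commands:
    - [[60, 0, 0.9, -0.3, 0.2, 0, 0], [60, 0, 1.8, -0.6, 0.4, 0, 0], [60, 0, 2.7, -0.9, 0.5, 0, 0], [60, 0, 3.6, -1.2, 0.7, 0, 0], [60, 0, 4.5, -1.5, 0.9, 0, 0], [60, 0, 5.4, -1.8, 1.1, 0, 0], [60, 0, 6.3, -2.1, 1.2, 0, 0], [60, 0, 6.9, -2.2, 1.2, 0, 0]]

```text
time: 6.45
tool_pos: [471.7, -109.5, 5.3]
tcp_rot: [164.2, 90.0, 154.7]
ft_force: [-0.2, -0.4, -2.0]
finger_gap: 46.8
```

```bash
python3 - <<'E'
from h import *
np.set_printoptions(precision=2,suppress=True)
apply([0,6.9,-2.2,1.2,0,0]); s=r.sense(); print(s['time'],s['tool_pos'],getcmd()[0],s['finger_gap'],s['ft_force'],s['wrist_torque'])
for n in ('top','side'): snap(n,n+'4')
p=cv2.imread('pics/top4.png'); cv2.imwrite('pics/top4c.png',cv2.resize(p[190:325,220:400],None,fx=4.4,fy=4.4,interpolation=cv2.INTER_CUBIC))
p=cv2.imread('pics/side4.png'); cv2.imwrite('pics/side4c.png',cv2.resize(p[170:350,160:400],None,fx=3.3,fy=3.3,interpolation=cv2.INTER_CUBIC))
E
```

```text
6.45 [ 471.73 -109.5     5.26] [ 471.99 -110.4     5.29] 46.78484752581183 [-0.24 -0.41 -2.05] [-0.22 -0.02 -0.04]
```

View pics/top4c.png

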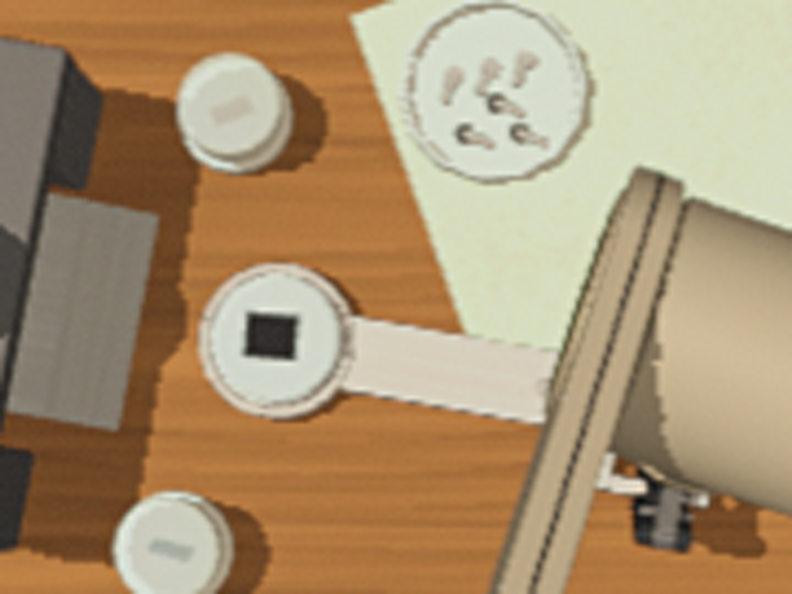

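View pics/side4c.png

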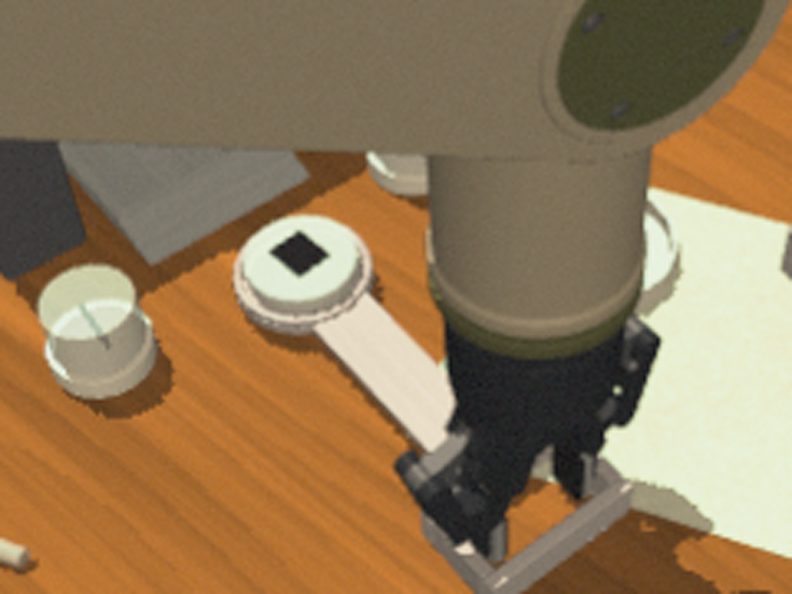

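```bash
python3 - <<'E'
from h import *
np.set_printoptions(precision=2,suppress=True)
f=lambda L,ox,oy,s:[(ox+(x+.5)/s-.5,oy+(y+.5)/s-.5) for x,y in L]
g=lambda L:f(L,220,190,4.4)
N=onz('top',g([(198,341),(357,341),(277.5,263),(277.5,420)]),20)[:,:2]; print('rim',toC(N),toC(N).mean(0))
B=onz('top',g([(158,213),(120,430)]),0); print('bevel',toC(B))
print('dish',toC(onz('top',g([(271,336)]),28)))
e=onz('top',g([(357,316),(555,350),(345,390),(545,422)]),14); 
for i in(0,2): v=toC(e)[i]-toC(e)[i+1]; print(np.degrees(np.arctan2(v[1],v[0])))
h=lambda L:f(L,160,170,3.3)
print('side bevel',toC(onz('side',h([(310,178),(153,265)]),0)))
M=onz('side',h([(233,275),(374,275),(303,213),(303,330)]),20); print('side rim',toC(M))
s=r.sense(); print('tcp',toC(s['tool_pos']), s['ft_force'],s['wrist_torque'], rpy(s['tcp_rot']).as_matrix()[:,2])
E
```

```text
rim [[-153.93   -0.54]
 [-229.72  -13.67]
 [-185.1   -44.43]
 [-198.59   30.42]] [-191.84   -7.06]
bevel [[-120.72  -60.6 ]
 [-121.93   47.96]]
dish [[-188.94   -8.49]]
0.03297892573922489
0.7003509102397784
side bevel [[-120.8   -55.14]
 [-119.88   50.44]]
side rim [[-170.16   27.3 ]
 [-218.8   -31.01]
 [-157.13  -27.39]
 [-225.15   19.81]]
tcp [-381.18   -5.84] [ 0.69  0.41 -1.57] [0.11 0.02 0.02] [ 0.99 -0.17 -0.  ]
```

>>> servo_tool:
  commands:
    - [[60, 0, 0.6, 0, 0, 0, 0], [60, 0, 1.3, 0, 0, 0, 0], [60, 0, 2.0, 0, 0, 0, 0], [60, 0, 2.7, 0, 0, 0, 0], [60, 0, 3.4, 0, 0, 0, 0], [60, 0, 4.1, 0, 0, 0, 0], [60, 0, 4.7, 0, 0, 0, 0], [60, 0, 5.0, 0, 0, 0, 0]]

```text
time: 7.35
tool_pos: [480.4, -60.4, 5.3]
tcp_rot: [140.7, 90.0, 131.1]
ft_force: [0.3, -1.1, -0.7]
finger_gap: 46.3
```

```bash
cat > st.py <<'E'
from h import *
import sys
np.set_printoptions(precision=2,suppress=True)
apply([float(x) for x in sys.argv[1].split(',')]); s=r.sense(); print(s['time'],'tcpC',toC(s['tool_pos']),s['tool_pos'][2],'cmdC',toC(getcmd()[0]),getcmd()[0][2],s['finger_gap'],'fC',s['ft_force'][:2]@CR,s['ft_force'][2],s['wrist_torque'])
E
python3 st.py 0,5,0,0,0,0
```

```text
7.35 tcpC [-331.62   -6.13] 5.2719135586979275 cmdC [-332.29   -6.18] 5.291999999999973 46.252045801045625 fC [-1.04 -0.5 ] -0.7028177677237561 [-0.14  0.06 -0.06]
```

Now climbing, with a slight lift.

>>> servo_tool:
  commands:
    - [[60, 0, 0.3, 0, 0, 0, 0], [60, 0, 0.7, 0, 0, 0, 0], [60, 0, 1.1, 0, 0, 0, 0], [60, -0.02, 1.5, 0, 0, 0, 0], [60, -0.05, 1.9, 0, 0, 0, 0], [60, -0.07, 2.3, 0, 0, 0, 0], [60, -0.1, 2.7, 0, 0, 0, 0], [60, -0.12, 3.1, 0, 0, 0, 0]]

```text
time: 8.15
tool_pos: [485.6, -30.3, 6.6]
tcp_rot: [-50.0, 90.0, -59.6]
ft_force: [-0.7, -2.7, -1.1]
finger_gap: 46.5
```

```bash
python3 st.py -0.12,3.1,0,0,0,0
```

```text
8.15 tcpC [-301.02   -6.23] 6.566184386890071 cmdC [-301.29   -6.2 ] 6.491999999999973 46.4745194739518 fC [-2.76  0.21] -1.061595829981922 [-0.43  0.02 -0.01]
```

>>> servo_tool:
  commands:
    - [[60, -0.02, 0.4, 0, 0, 0, 0], [60, -0.03, 0.8, 0, 0, 0, 0], [60, -0.03, 1.2, 0, 0, 0, 0], [60, -0.03, 1.6, 0, 0, 0, 0], [60, -0.03, 2.0, 0, 0, 0, 0], [60, -0.03, 2.4, 0, 0, 0, 0], [60, -0.03, 2.8, 0, 0, 0, 0], [60, -0.03, 3.2, 0, 0, 0, 0]]

```text
time: 8.95
tool_pos: [490.8, 1.4, 6.8]
tcp_rot: [133.2, 90.0, 123.7]
ft_force: [-1.1, -1.7, -0.3]
finger_gap: 46.6
```

```bash
python3 st.py -0.03,3.2,0,0,0,0; python3 - <<'E'
from h import *
for n in ('top','side'): snap(n,n+'5')
p=cv2.imread('pics/top5.png'); cv2.imwrite('pics/top5c.png',cv2.resize(p[190:325,200:380],None,fx=4.4,fy=4.4,interpolation=cv2.INTER_CUBIC))
p=cv2.imread('pics/side5.png'); cv2.imwrite('pics/side5c.png',cv2.resize(p[150:330,100:340],None,fx=3.3,fy=3.3,interpolation=cv2.INTER_CUBIC))
E
```

```text
8.95 tcpC [-268.94   -6.2 ] 6.7968104086798125 cmdC [-269.29   -6.21] 6.791999999999973 46.63733165491665 fC [-1.88  0.79] -0.26170862691085806 [-0.14 -0.01 -0.01]
```

View pics/top5c.png

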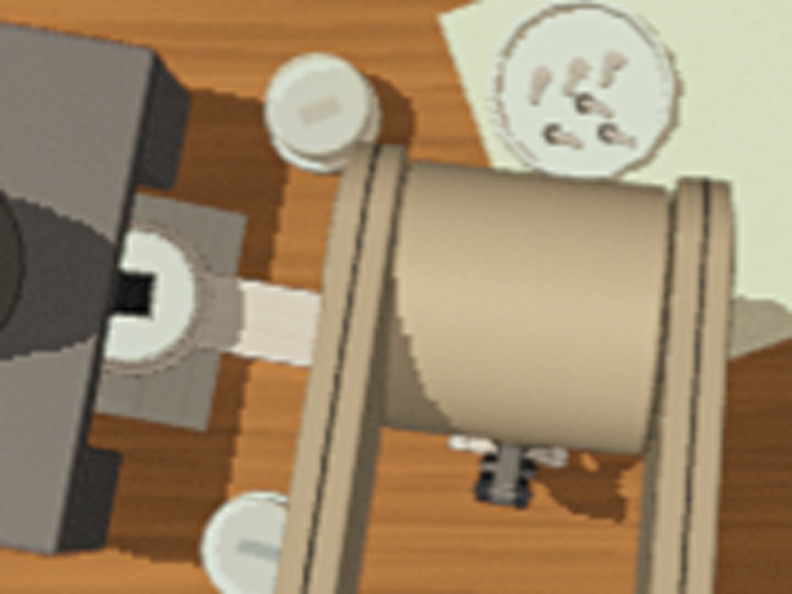

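View pics/side5c.png

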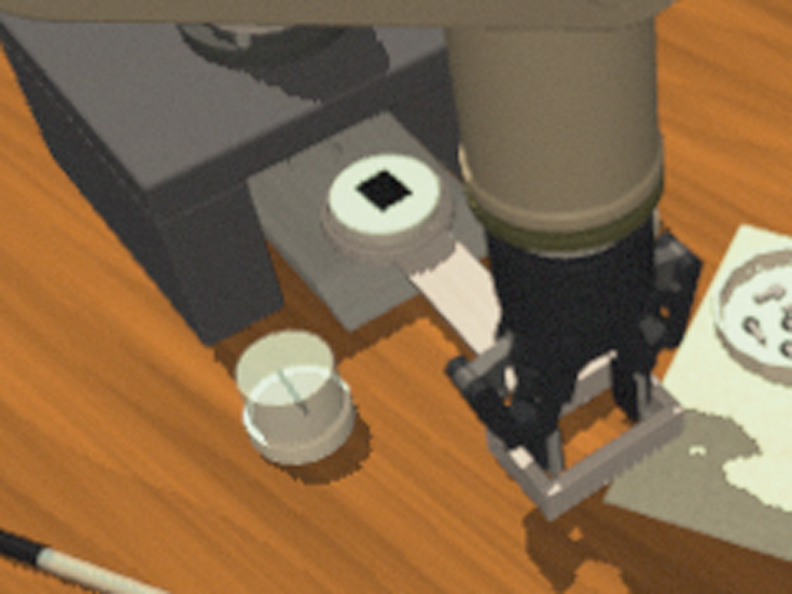

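>>> servo_tool:
  commands:
    - [[60, 0, 0.6, 0, 0, 0, 0], [60, 0, 1.3, 0, 0, 0, 0], [60, 0, 2.0, 0, 0, 0, 0], [60, 0, 2.7, 0, 0, 0, 0], [60, 0, 3.4, 0, 0, 0, 0], [60, 0, 4.1, -0.03, 0, 0, 0], [60, 0, 4.7, -0.06, 0, 0, 0], [60, 0, 5.3, -0.06, 0, 0, 0]]

```text
time: 9.85
tool_pos: [499.0, 54.0, 6.8]
tcp_rot: [-167.1, 90.0, -176.6]
ft_force: [-0.1, -1.7, -1.0]
finger_gap: 46.8
```

```bash
python3 st.py 0,5.3,-0.06,0,0,0; python3 - <<'E'
from h import *
for n in ('side',): snap(n,n+'6')
p=cv2.imread('pics/side6.png'); cv2.imwrite('pics/side6c.png',cv2.resize(p[120:300,60:300],None,fx=3.3,fy=3.3,interpolation=cv2.INTER_CUBIC))
E
```

```text
9.85 tcpC [-215.72   -5.53] 6.774055787263495 cmdC [-216.29   -5.63] 6.791999999999973 46.82340543266574 fC [-1.72 -0.17] -0.9571358060460191 [-0.04 -0.   -0.04]
```

View pics/side6c.png

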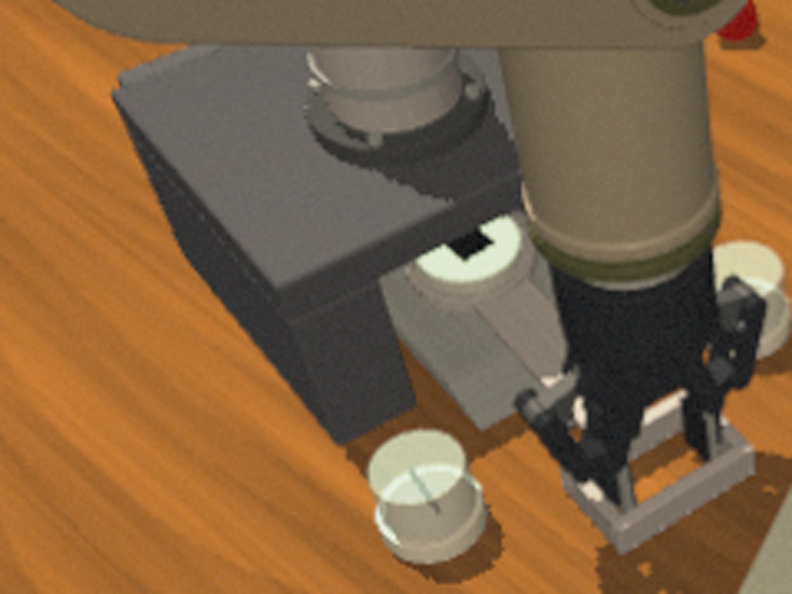

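>>> servo_tool:
  commands:
    - [[60, 0, 0.3, 0, 0, 0, 0], [60, 0, 0.7, 0, 0, 0, 0], [60, 0, 1.1, 0, 0, 0, 0], [60, 0, 1.4, 0, 0, 0, 0], [60, 0, 1.7, 0, 0, 0, 0], [60, 0, 2.0, 0, 0, 0, 0], [60, 0, 2.25, 0, 0, 0, 0], [60, 0, 2.5, 0, 0, 0, 0]]
  force: 25

```text
time: 10.7
tool_pos: [503.2, 78.2, 6.8]
tcp_rot: [-55.2, 90.0, -64.8]
ft_force: [-0.7, -3.1, -0.7]
finger_gap: 46.7
```

```bash
python3 st.py 0,2.5,0,0,0,0
```

```text
10.7 tcpC [-191.12   -5.65] 6.792733536936074 cmdC [-191.29   -5.64] 6.791999999999973 46.735460228784966 fC [-3.18  0.13] -0.739531262348655 [-0.14 -0.   -0.01]
```

>>> servo_tool:
  commands:
    - [[60, 0, 0.25, 0, 0, 0, 0], [60, 0, 0.5, 0, 0, 0, 0], [60, 0, 0.75, 0, 0, 0, 0], [60, 0, 1.0, 0, 0, 0, 0]]

```text
time: 11.1
tool_pos: [504.4, 87.4, 6.6]
tcp_rot: [-115.9, 89.9, -125.4]
ft_force: [-3.8, -15.7, 0.3]
finger_gap: 46.5
```

```bash
python3 st.py 0,1,0,0,0,0
```

```text
11.1 tcpC [-181.81   -5.31] 6.5828684758525675 cmdC [-181.29   -5.64] 6.791999999999973 46.50251192793886 fC [-16.16   1.14] 0.33208272830243285 [-2.22  0.52  0.13]
```

>>> servo_tool:
  commands:
    - [[60, 0, 0, 0, 0, 0, 0], [60, 0, -0.1, 0, 0, 0, 0], [60, 0, -0.1, 0, 0, 0, 0]]

```text
time: 11.4
tool_pos: [504.4, 87.0, 6.6]
tcp_rot: [169.3, 90.0, 159.7]
ft_force: [-1.5, -0.2, -1.4]
finger_gap: 46.3
```

```bash
python3 st.py 0,-0.1,0,0,0,0; python3 - <<'E'
from h import *
for n in ('side','top'): snap(n,n+'7')
p=cv2.imread('pics/side7.png'); cv2.imwrite('pics/side7c.png',cv2.resize(p[120:300,60:300],None,fx=3.3,fy=3.3,interpolation=cv2.INTER_CUBIC))
E
```

```text
11.4 tcpC [-182.19   -5.35] 6.614624908378806 cmdC [-182.29   -5.64] 6.791999999999973 46.266473289116576 fC [-0.49  1.45] -1.3631435065720798 [-0.03  0.16  0.22]
```

View pics/side7c.png

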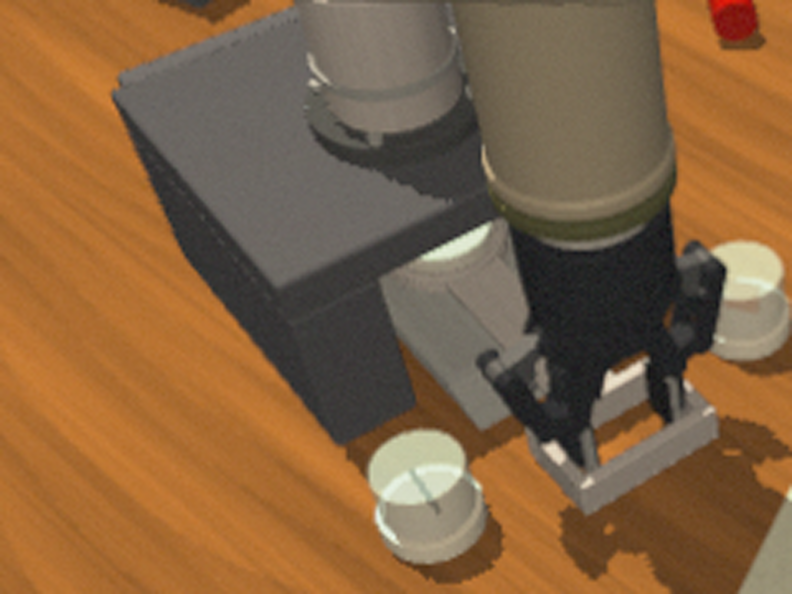

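>>> servo_tool:
  commands:
    - [[150, 0, 0, 0, 0, 0, 0], [150, 0, 0, 0, 0, 0, 0], [150, 0, 0, 0, 0, 0, 0], [60, 0, 0, 0, 0, 0, 0], [60, 0, 0, 0, 0, 0, 0], [60, 0, 0, 0, 0, 0, 0], [60, 0, -0.15, 0, 0, 0, 0], [60, 0, -0.3, 0, 0, 0, 0]]

```text
time: 12.3
tool_pos: [504.4, 84.3, 7.0]
tcp_rot: [67.0, 90.0, 57.4]
ft_force: [1.6, 10.6, -0.9]
finger_gap: 45.8
```

```bash
python3 st.py 0,-0.3,0,0,0,0
```

```text
12.3 tcpC [-184.91   -5.77] 6.995421309616605 cmdC [-185.29   -5.64] 6.791999999999973 45.8444293180024 fC [10.71  0.14] -0.9200443409478023 [ 1.61 -0.33  0.01]
```

>>> servo_tool:
  commands:
    - [[60, 0, 0.1, 0, 0, 0, 0], [60, 0, 0.1, 0.2, 0, 0, 0], [60, 0, 0.1, 0.3, 0, 0, 0]]

```text
time: 12.6
tool_pos: [505.9, 84.4, 6.8]
tcp_rot: [-164.4, 89.8, -173.9]
ft_force: [-11.3, 0.5, 12.9]
finger_gap: 46.0
```

```bash
python3 st.py 0,0.1,0.3,0,0,0
```

```text
12.6 tcpC [-184.56   -7.23] 6.824453990797345 cmdC [-184.29   -8.64] 6.791999999999973 46.010566132851245 fC [-1.35 11.21] 12.914379602327124 [0.2  1.69 0.58]
```

>>> servo_tool:
  commands:
    - [[60, 0, 0.1, -0.2, 0, 0, 0], [150, 0, 0.1, -0.25, 0, 0, 0], [170, 0, 0.1, -0.25, 0, 0, 0], [170, 0, 0.1, -0.25, 0, 0, 0], [170, -1, 0.1, -0.25, 0, 0, 0], [170, -3, 0.1, -0.25, 0, 0, 0], [170, -6, 0.1, -0.25, 0, 0, 0], [170, -9, 0.1, -0.25, 0, 0, 0]]

```text
time: 13.4
tool_pos: [504.4, 85.9, 97.9]
tcp_rot: [-175.6, 89.9, 174.8]
ft_force: [0.7, 0.3, 0.3]
finger_gap: 28.7
```

```bash
python3 st.py -9,0.1,-0.25,0,0,0
```

```text
13.4 tcpC [-183.32   -5.57] 97.91062705004741 cmdC [-183.29   -6.14] 96.79199999999999 28.66385212833263 fC [ 0.38 -0.63] 0.304101091621666 [-0.02  0.04  0.08]
```

>>> servo_tool:
  commands:
    - [[170, -3, -2, 0, 0, 0, 0], [170, -6, -6, 0, 0, 0, 0], [170, -9, -10, 0, 0, 0, 0], [170, -9, -14, 0, 0, 0, 0], [170, -9, -18, 0, 0, 0, 0], [170, -9, -22, 0, 0, 0, 0], [170, -9, -26, 0, 0, 0, 0], [170, -9, -26, 0, 0, 0, 0]]

```text
time: 14.2
tool_pos: [460.8, -174.6, 187.6]
tcp_rot: [-72.2, 89.9, -82.0]
ft_force: [-0.6, 0.5, 0.0]
finger_gap: 28.3
```

```bash
python3 st.py -9,-26,0,0,0,0; python3 - <<'E'
from h import *
for n in ('side','top'): snap(n,n+'8')
p=cv2.imread('pics/side8.png'); cv2.imwrite('pics/side8c.png',cv2.resize(p[130:280,90:290],None,fx=4,fy=4,interpolation=cv2.INTER_CUBIC))
p=cv2.imread('pics/top8.png'); cv2.imwrite('pics/top8c.png',cv2.resize(p[190:325,180:360],None,fx=4.4,fy=4.4,interpolation=cv2.INTER_CUBIC))
E
```

```text
14.2 tcpC [-447.44   -5.74] 187.58150414869078 cmdC [-443.29   -6.04] 186.792 28.26169332826907 fC [0.39 0.68] 0.005313388967319036 [ 0.04 -0.01 -0.01]
```

View pics/side8c.png

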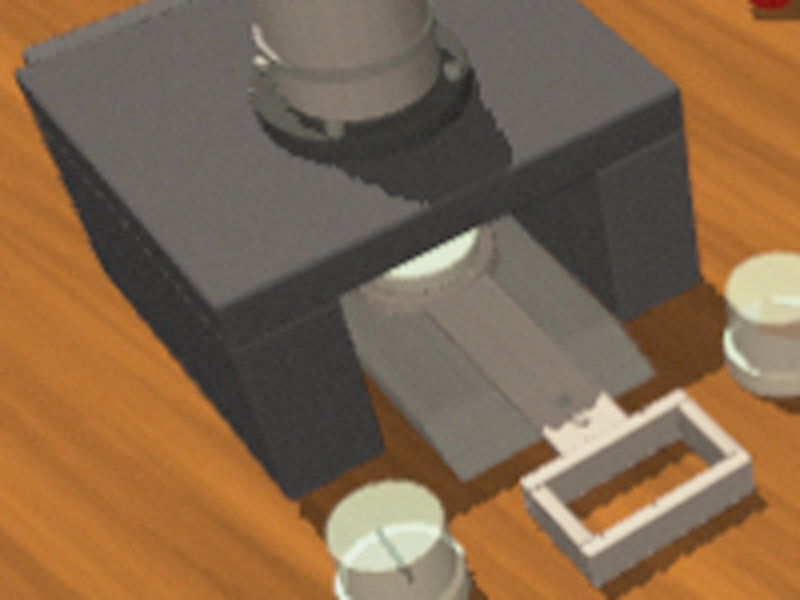

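View pics/top8c.png

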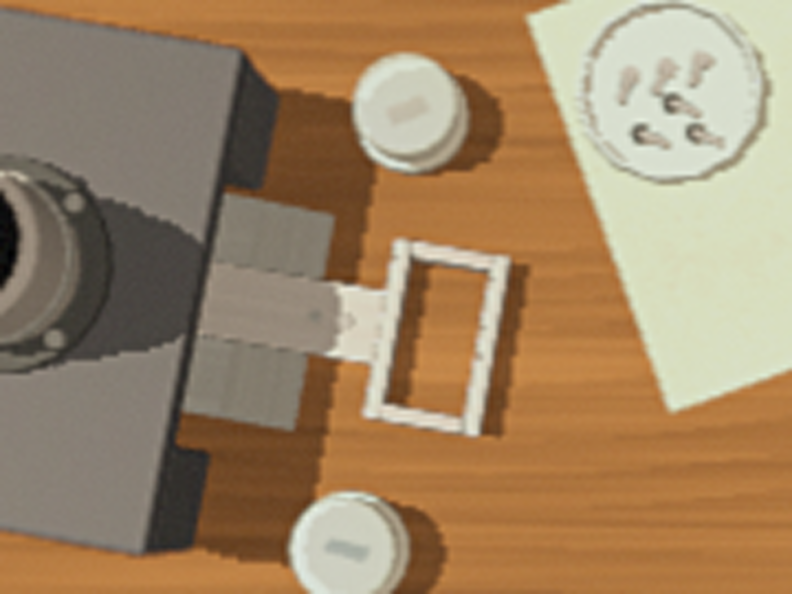

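```bash
python3 - <<'E'
from h import *
np.set_printoptions(precision=2,suppress=True)
def patch(n,d,us,vs):
    uv=[(u,v) for u in us for v in vs]; P=dep(n,uv,d); return P
for tag in('4','6','8'):
  d=np.load('pics/side%s.npy'%tag)
  # neck points in world by castle coordinates: sample axis at offsets from loop centre
  base={'4':-382,'6':-216.,'8':-183.5}[tag]
  for o in (40,60,80,100,120,133,140,150,156):
    P=[]
    for k in range(3):
      z=P[-1][2] if P else 14
      W=np.r_[toW([base+o,-6.5]),z]; u,v=np.round(proj('side',[W])[0]).astype(int)
      q=[dep('side',[(u+a,v+b)],d)[0] for a in(-1,0,1) for b in(-1,0,1)]; P.append(np.median(q,0))
    print(tag,o,toC(P[-1]),P[-1][2])
d=np.load('pics/top8.npy')
for o in (30,40,50,60,70,80,90):
    W=np.r_[toW([-183.5+o,-6.5]),14]; u,v=np.round(proj('top',[W])[0]).astype(int)
    q=np.median([dep('top',[(u+a,v+b)],d)[0] for a in(-2,-1,0,1,2) for b in(-2,-1,0,1,2)],0); print('top',o,toC(q),q[2])
f=lambda L,ox,oy,s:[(ox+(x+.5)/s-.5,oy+(y+.5)/s-.5) for x,y in L]
L=toC(onz('top',f([(400,238),(511,258),(474,437),(363,416)],180,190,4.4),24)); print(L,L.mean(0))
E
```

```text
4 40 [-394.13   35.06] 274.75274271023653
4 60 [-433.21   75.05] 354.15793140917094
4 80 [-302.09   -6.03] 15.643390744402723
4 100 [-282.95   -6.46] 15.815082932879136
4 120 [-261.55   -7.66] 16.43097237532811
4 133 [-249.28   -6.01] 15.64925484937271
4 140 [-242.07   -7.28] 16.010111032470718
4 150 [-232.52   -5.67] 16.031284530724975
4 156 [-225.68   -5.96] 18.491478059286806
6 40 [-241.43   28.28] 226.4113268193969
6 60 [-234.14   31.74] 251.6016396241758
6 80 [-222.64   35.67] 284.91552429546283
6 100 [-115.94   -5.34] 23.35197358322307
6 120 [-97.13  -5.47] 23.36217857883787
6 133 [-84.65  -6.29] 24.530895301750206
6 140 [-76.36  -7.38] 24.934342561923813
6 150 [-66.61  -6.83] 26.331781654317638
6 156 [-60.65  -5.37] 27.62034176314603
8 40 [-143.1    -6.79] 17.214916070379786
8 60 [-124.33   -5.92] 18.29004568275002
8 80 [-103.63   -5.95] 17.661948149354203
8 100 [-82.51  -6.1 ] 17.58940712039532
8 120 [-62.59  -7.43] 17.9408785312919
8 133 [-50.17  -6.54] 18.467584583894222
8 140 [-43.22  -5.81] 18.81406794545387
8 150 [-33.5   -4.64] 18.325082710214133
8 156 [-28.6   -7.49] 20.54142483898329
top 30 [-153.81   -5.14] 19.92665258606553
top 40 [-144.72   -5.92] 17.8675677582155
top 50 [-133.77   -5.9 ] 18.709069914340944
top 60 [-123.6    -6.33] 18.545633692387355
top 70 [-114.08   -6.98] 18.0380673682821
top 80 [-103.64   -5.24] 18.14195707046656
top 90 [-94.69  -5.75] 18.46113913938666
[[-157.73  -51.62]
 [-212.41  -51.21]
 [-210.01   36.86]
 [-155.68   36.08]] [-183.96   -7.47]
```

```bash
python3 -c "
from bench import r
s=r.sense(); print(s['ft_force'],s['qd']); print(r.hand_in())"
```

```text
[0.34364088 0.14922489 0.90732885] [ 2.28403754 -0.20329738  0.39316194  0.24648682  0.01419488  0.3839481 ]
the job is handed in; nothing more can be done
None
```

I pushed the slide in by spreading the fingers inside its loop. It went up the bevel and onto the plate, and the spigot dropped into the bore on the first pass. I had estimated the bore from where the bevel showed in the pictures, about +7 mm in x and −6 mm in y off the detector's axis. I then let go, hooked the loop again, pushed against it to test the fit, released, backed the arm away and handed in at about 14 s of the 72 s.

**Seating:** the slide resisted pushing in all three directions I tried, with 16 N forward, 11 N back and 11 N sideways. In the depth picture the neck lies nearly level, 17 to 19 mm high and tilted about 0.8°. On the plate it had stood at 23 to 26 mm near the nose.

**Dish and bystanders:** the visible part of the dish still lies inside the nest rim; the rest is hidden under the roof. The jars and the lid look unmoved in the last pictures. I did not look at the channel again after the first moves, and the arm did not go near it afterwards. There was no sign of the gripper touching the castle.

**Checks that disagreed:**
- The two cameras differed by about 3 to 4 mm in absolute position, so I relied on distances measured within one picture.
- During the sideways push an upward force of 13 N appeared; it was gone once the fingers let go.
- The arm still had a slight residual motion when I handed in (joint speeds up to about 2°/s), well clear of everything.

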